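# Cover the drying dishes and close them in the desiccator

## Robot

A 7-joint arm with a two-finger parallel gripper is mounted at the origin on the work surface. World frame = base frame: x ahead of the robot, y to its left, z up, the work surface at z = 0. Lengths are in m, angles in rad, forces in N, time in s.
With the tool pointing down it reaches from about 0.425 to 1.025 m from the base axis. Payload 3.6 kg.
Tool frame: the origin (TCP) lies at the very end of the fingers, on their centre line; the grasp point (between the pads) lies 19 mm behind it; z points along the fingers, y is the line along which they close (so a half turn about z gives the same grasp; the last joint's range is limited). The gripper opens to 85 mm and grips with 20 to 120 N. Pads are 22 mm wide; open, the fingers measure 114 mm over their backs; the gripper's body (76 mm by 85 mm) begins 54 mm behind the grasp point. The pads swing forward as they close: fully open they stand 13 mm farther back than shut.
Start: joints at [1.131, 0.591, 0.048, 1.609, -0.033, 0.943, -0.034], TCP at [0.246, -0.682, 0.231] pointing down, gripper open.
Joint ranges: [-2.69, 2.69], [-0.47, 2.24], [-1.27, 1.36], [0.19, 2.51], [-1.53, 4.68], [0.08, 2.07], [-3.09, 3.09]. Speed limits (rad/s): [2.57, 2.57, 3.14, 3.14, 3.14, 3.14, 3.14].

## Interface

Orientations are given as [roll, pitch, yaw] about the fixed x, y, z axes, in that order (R = Rz(yaw) Ry(pitch) Rx(roll)).
In Python, from station import * gives the robot as it stands.
- The arm moves only by the tool drive_tool, never from a script. Its argument "commands" is one flat list of numbers, 6 for each row, row after row: the shift along the tool's x, y, z in units of 400 mm (1.0 is 400 mm), then the turn, a rotation vector about the tool's x, y, z in units of 60 degrees (1.0 is 60 degrees). A call has 1 to 20 rows; each row is the pose to reach, as a shift and turn from the pose commanded when the call began, along the tool's axes at that moment; what a row does not reach only later rows make up. A row lasts 1/8 s, in which the tool goes at most 62.5 mm and 10.7 degrees, less where a joint would pass 70% of its speed; a pose out of reach is approached as far as the arm can. A call with a number of a shift or a turn outside -1 to 1 is refused whole. A call with a gripper value outside its range is refused whole. "hand" is the closure, from -1 (fully open) to 1 (shut), set as the call begins (left out, the last holds). The fingers move at their own pace and stop on an object; "force" is the grip in N (left out, the last holds). Time passes only in rows, so rows that repeat a pose let the fingers close. It gives the time, the measured TCP pose, the force, the opening and the grip force at its end, in the units of the state.
- state(): the state, without advancing time (a new reading comes with each control period).
- grab_frame(name): name is "scene" or "top" or "wrist"; returns (picture, depth): 480x640x3 uint8, red, green, blue; 480x640 float32, m along the optical axis (not along the pixel's ray), 0 where there is no reading.
- calibration(name): a dict with "fx", "fy", "cx", "cy" (pixels), "R" (3x3) and "t" (3): a world point X has camera coordinates R X + t; the wrist camera has in their place "T_tool_cam" (4x4, takes a point from camera to tool coordinates, whose origin is the TCP and whose axes are the flange's). Camera axes: x right, y down, z forward; pixel columns grow to the right and rows downward; lengths in m; the calibration is good to about 2 mm. A picture is of the moment at which its call begins: read the wrist's pose just before it. calibration takes no time and is no camera call.
- job_done(): hands the job in; it is judged then, once.
The state is a dict: "time": time; "q": joint angles; "dq": joint speeds; "tau": joint torques, N m; "ee_pos": TCP position; "eef_rot": TCP orientation; "wrist_force": force on the tool from outside, world axes, zero at the start; "wrist_torque": the same for the moment, N m; "opening": finger opening in m; "finger_force": force on a finger pad.
Only numpy, scipy, OpenCV 4.12 (cv2) and the standard library are available. Lean on these libraries where they do the work, as an engineer would, in place of code of your own. Each camera call takes 0.05 s, during which the arm holds its last target. There are 200 camera calls.

## Task

The empty drying dishes are fresh from the oven and must cool in dry air. First cover every dish on the tray with a lid from the top of the stack, seated level; only then open the desiccator, resting its lid on the green mat, stand all the covered dishes upright on the white plate inside and put the desiccator's lid back on, flat on its rim. Set the desiccator's lid down gently rather than dropping it, and do not disturb the beakers, bottles, crucible or spatula.

Things in the scene. Friction and masses are not known exactly. Their poses are not given: they have to be found in the camera images.
- dish_1: round open aluminium drying dish, outside diameter 60 mm, 30 mm high, wall 4 mm, bore 52 mm, floor 3 mm; 45 g. Two or three of dish_1 to dish_3 are present (None if absent), upright and empty on the tray at the start. Origin: centre of its underside; z up out of its mouth, rim at z = 30 mm
- lid_1: aluminium dish lid, 25 g; any lid fits any dish. A disc 57 mm across and 6 mm thick (z = 6 to 12 mm) over a tapered plug (z = 0 to 6 mm), 40 mm across at the bottom, 46 mm at the top, that enters a dish's bore with 2 to 3 mm of play. Origin: centre of the plug's underside; z up. Seated, the disc rests on the rim: lid origin 24 mm above the dish's. Lowest of the stack at the start
- desiccator: fixed round blue desiccator base (cooling vessel), 260 mm across its flange, 115 mm high, bore 220 mm; inside, a flat white perforated plate lies 53 mm below the rim. Origin: centre of its underside on the bench; z up. It stands on the robot's left or right
- plate (a point): centre of the top of the white plate in the desiccator, 62 mm above the bench; z up. Dishes stand on this plate, which is 220 mm across between the walls
- rim (a point): centre of the desiccator's mouth at the height of its flat rim, 115 mm above the bench; the rim reaches from 110 to 130 mm radius
- desiccator_lid: the desiccator's domed lid, clear with a grey flange 260 mm across (z = 7 to 15 mm) and a black knob; about 0.45 kg. A tapered lip (z = 0 to 7 mm, 200 to 211 mm across) enters the 220 mm bore. Origin: centre of the lip's underside; z up; the dome rises to 75 mm. Seated, the flange lies flat on the rim, origin 7 mm below the rim. On the desiccator at the start
- lid_knob (a point): on the axis of the desiccator's lid, 102 mm above its origin, in the middle of the black knob's head: a cylinder 38 mm across from 90 to 115 mm above the lid's origin, on a neck 24 mm across and 15 mm high over the dome: the place to grip
- mat: fixed square green mat, 280 x 280 x 3 mm, on the other side from the desiccator, for resting the desiccator's lid. Origin: centre of its underside on the bench; its top is 3 mm up
- tray: fixed dark steel oven tray, 170 x 260 mm (its x, y), floor 3 mm thick, walls up to 12 mm above the bench. Origin: centre of its underside
- beaker_tall: clear plastic beaker, 80 mm across, 100 mm high; bystander. Origin: centre of its underside
- beaker_white: white plastic beaker, 72 mm across, 85 mm high; bystander. Origin: centre of its underside
- amber_bottle: amber bottle, 56 mm across, 130 mm high; bystander. Origin: centre of its underside
- wash_bottle: white bottle with a red cap, 66 mm across, 150 mm high; bystander. Origin: centre of its underside
- crucible: small white porcelain crucible, 44 mm across, 32 mm high; bystander. Origin: centre of its underside
- spatula: spatula with a black handle, about 180 mm long, lying flat; bystander. Its x axis runs along it, handle to -x
- dish_2: a drying dish just like dish_1 (may be absent). Origin: centre of its underside; z up
- dish_3: a drying dish just like dish_1 (may be absent). Origin: centre of its underside; z up
- lid_2: a dish lid just like lid_1, number 2 from the bottom of the stack of four at the start: they stand plug down on the bench, one on another, 12 mm apart, with 6 mm of air between the edges of neighbouring discs; lid_4 is on top. Origin: centre of its plug's underside; z up
- lid_3: a dish lid just like lid_1, number 3 from the bottom of the stack of four at the start: they stand plug down on the bench, one on another, 12 mm apart, with 6 mm of air between the edges of neighbouring discs; lid_4 is on top. Origin: centre of its plug's underside; z up
- lid_4: a dish lid just like lid_1, number 4 from the bottom of the stack of four at the start: they stand plug down on the bench, one on another, 12 mm apart, with 6 mm of air between the edges of neighbouring discs; lid_4 is on top. Origin: centre of its plug's underside; z up
Not all that is in view belongs to the job. What is shaped like the dish_3 but orange or yellow is not meant. Leave any orange look-alike of the lid_4 alone.

How it is judged:
By the outcome, as a careful person would: the job done as asked, in the order asked, and still so for the second after the job is handed in, with the robot touching nothing.
Of dish_1, dish_2, dish_3 only 2 to 3 are there at a start; the rules pass over those that are not, and their reading is None.
At some moment in a run one of dish_1, dish_2, dish_3 may be knocked a few centimetres aside while the robot is not near it.
It also fails if it takes over 210 s, if anything falls off the work surface, if the arm or the gripper's body presses on something with over 40 N, if the wrist force passes 120 N, or if a joint passes its speed limit or range.

## Working session

There is one attempt and no reset: what is moved stays moved. The work goes in short steps, Python scripts to look and compute and a tool call to move; the robot and the scene stay as the last step left them, time stands still between calls to the robot, and variables do not carry over. Pictures are saved under pics/ and viewed, at most 14 in all, crops included, and the job is handed in when it is done.

Besides the shell and the picture viewer there is one more tool, called after "Request:" as a command line: name --argument value ..., lists and objects as JSON in quotes. drive_tool: Moves the arm, as the interface text tells. Shifts and turns lie within -1 to 1; 1 stands for 400 mm of shift or 60 degrees of turn. Its arguments: {"type":"object","properties":{"commands":{"type":"array"},"hand":{"type":"number"},"force":{"type":"number"}},"required":["commands"]}

```bash
mkdir -p pics; ls
python3 - <<'E'
from station import *
import cv2,numpy as np
s=state(); print({k:np.round(v,3) for k,v in s.items()})
for n in ("scene","top"):
    p,d=grab_frame(n); cv2.imwrite(f"pics/{n}0.png",p[:,:,::-1]); np.savez(f"{n}0.npz",p=p,d=d)
    c=calibration(n); print(n,{k:np.round(v,3).tolist() for k,v in c.items()})
print(calibration("wrist"))
E
```

```text
pics
{'time': np.float64(0.0), 'q': array([ 1.13 ,  0.592,  0.048,  1.61 , -0.033,  0.943, -0.034]), 'dq': array([ 0.001, -0.   , -0.001,  0.001, -0.001,  0.   , -0.002]), 'tau': array([-0.0000e+00, -5.4870e+01,  1.5460e+00, -1.9812e+01,  9.0000e-03,
        9.0000e-03, -0.0000e+00]), 'ee_pos': array([ 0.246, -0.681,  0.23 ]), 'eef_rot': array([-3.139,  0.   ,  0.347]), 'wrist_force': array([1.056, 0.454, 0.136]), 'wrist_torque': array([ 0.038, -0.016, -0.017]), 'finger_force': np.float64(0.0), 'opening': np.float64(0.085)}
scene {'fx': 517.569, 'fy': 517.569, 'cx': 323.925, 'cy': 238.331, 'R': [[-0.193, 0.981, 0.018], [0.704, 0.151, -0.694], [-0.684, -0.122, -0.72]], 't': [0.124, -0.273, 1.614]}
top {'fx': 458.981, 'fy': 458.981, 'cx': 327.614, 'cy': 230.978, 'R': [[0.016, -1.0, 0.001], [-0.984, -0.016, -0.178], [0.178, 0.002, -0.984]], 't': [-0.015, 0.535, 1.314]}
{'fx': 432.64180486524407, 'fy': 432.64180486524407, 'cx': 317.5419250570354, 'cy': 240.59303205628137, 'T_tool_cam': array([[ 5.19945308e-04, -9.56406504e-01, -2.92038232e-01,
         7.48429708e-02],
       [ 9.99999863e-01,  4.77525114e-04,  2.16537100e-04,
         7.01544238e-04],
       [-6.76419009e-05, -2.92038304e-01,  9.56406621e-01,
        -1.43327927e-01],
       [ 0.00000000e+00,  0.00000000e+00,  0.00000000e+00,
         1.00000000e+00]])}
```

View pics/scene0.png

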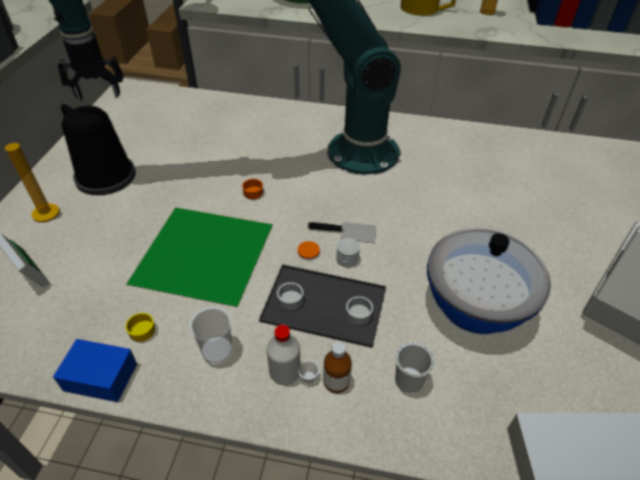

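View pics/top0.png

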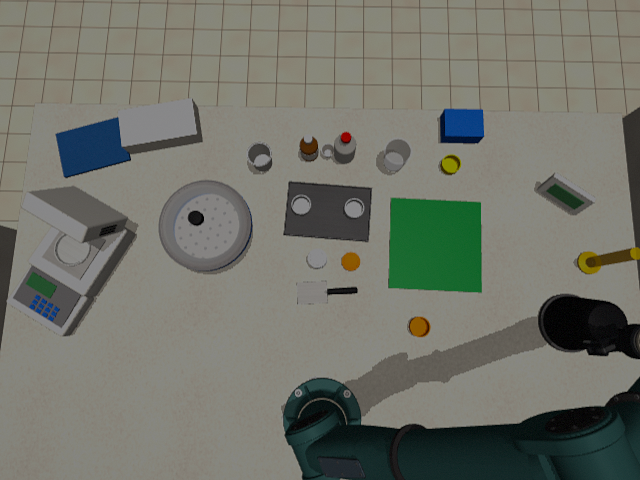

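The scene shows two dishes on the tray: top view (301,204) and (354,208), scene view (290,293) and (359,309). In the top view:

- Lid stack at (316,260), with an orange look-alike beside it at (350,261).
- Desiccator at (205,225), with its knob at (195,218).
- Green mat centred near (435,245).
- Bystanders along the row at about v=150.
- Spatula at (328,292).

```bash
cat > h.py <<'E'
from station import *
import cv2,numpy as np
from scipy.spatial.transform import Rotation as Ro
def cam(name,s=None):
    "K, camera centre, world-from-camera rotation"
    c=calibration(name); K=np.array([[c['fx'],0,c['cx']],[0,c['fy'],c['cy']],[0,0,1]])
    if name=="wrist":
        s=s or state(); T=np.eye(4); T[:3,:3]=Ro.from_euler('xyz',s['eef_rot']).as_matrix(); T[:3,3]=s['ee_pos']
        T=T@c['T_tool_cam']; return K,T[:3,3],T[:3,:3]
    R=np.array(c['R']); return K,-R.T@np.array(c['t']),R.T
def ray(C,uv):
    K,o,R=C; d=R@np.linalg.solve(K,[uv[0],uv[1],1.]); return o,d/np.linalg.norm(d)
def plane(C,uv,z):
    o,d=ray(C,uv); return o+d*(z-o[2])/d[2]
def tri(C1,uv1,C2,uv2):
    o1,d1=ray(C1,uv1);o2,d2=ray(C2,uv2)
    A=np.c_[d1,-d2]; x=np.linalg.lstsq(A,o2-o1,rcond=None)[0]
    a,b=o1+d1*x[0],o2+d2*x[1]; return (a+b)/2,np.linalg.norm(a-b)
def snap(name,f):
    s=state(); p,d=grab_frame(name); cv2.imwrite(f"pics/{f}.png",p[:,:,::-1]); C=cam(name,s); np.savez(f"{f}.npz",p=p,d=d,K=C[0],o=C[1],R=C[2]); return p,d,C
def load(f):
    z=np.load(f+".npz"); return z['p'],z['d'],(z['K'],z['o'],z['R'])
def cloud(d,C):
    v,u=np.mgrid[:d.shape[0],:d.shape[1]]; K,o,R=C
    P=np.stack([(u-K[0,2])/K[0,0]*d,(v-K[1,2])/K[1,1]*d,d],-1)@R.T+o; P[d<=0]=np.nan; return P
def tool(dp,s=None):
    "world shift -> tool-axis units of 400 mm"
    s=s or state(); return Ro.from_euler('xyz',s['eef_rot']).as_matrix().T@np.asarray(dp)/0.4
def circ(P,m):
    xy=P[m][:,:2]; xy=xy[np.isfinite(xy).all(1)].astype(np.float32); return cv2.minEnclosingCircle(xy)
E
python3 - <<'E'
from h import *
z=np.load('top0.npz');p,d=z['p'],z['d'];C=cam('top');P=cloud(d,C)
P2=cloud(np.load('scene0.npz')['d'],cam('scene'))
for n,uv,h in [("dishA",(301,204),.03),("dishB",(354,208),.03),("stack",(316,260),.048),("orange",(350,261),.01),("knob",(195,218),.223),("des",(205,225),.115),
 ("spat",(312,292),0),("spat2",(342,291),0),("tall",(393,160),0),("wash",(346,138),.15),("cruc",(327,151),.03),("amb",(307,140),.13),("white",(260,155),.0)]:
    print(n,plane(C,uv,h).round(3),"depth",P[uv[1],uv[0]].round(3))
m=cv2.inRange(p,(0,70,0),(60,200,80)); c=cv2.minAreaRect(max(cv2.findContours(m,0,2)[0],key=cv2.contourArea)); print("mat",c,plane(C,c[0],.003))
m=cv2.inRange(p,(30,30,30),(75,75,75));m[:170]=0;m[250:]=0;m[:,:270]=0;m[:,380:]=0; c=cv2.minAreaRect(max(cv2.findContours(m,0,2)[0],key=cv2.contourArea)); print("tray",c,plane(C,c[0],.006))
for n,t,sc in [("dishA",(301,204),(359,309)),("dishB",(354,208),(290,293)),("knob",(195,218),(499,243))]: print(n,tri(C,t,cam('scene'),sc))
E
```

```text
dishA [0.62  0.076 0.03 ] depth [0.627 0.078 0.002]
dishB [ 0.611 -0.085  0.03 ] depth [ 0.616 -0.087  0.007]
stack [0.448 0.026 0.048] depth [0.448 0.026 0.046]
orange [ 0.451 -0.075  0.01 ] depth [ 0.45  -0.075  0.018]
knob [0.532 0.337 0.223] depth [0.532 0.338 0.222]
des [0.535 0.34  0.115] depth [0.522 0.322 0.181]
spat [0.357 0.038 0.   ] depth [0.357 0.037 0.009]
spat2 [ 0.362 -0.052  0.   ] depth [ 0.36  -0.052  0.021]
tall [ 0.775 -0.209  0.   ] depth [ 0.774 -0.209  0.004]
wash [ 0.786 -0.055  0.15 ] depth [ 0.787 -0.055  0.148]
cruc [ 0.791 -0.     0.03 ] depth [ 0.8   -0.     0.005]
amb [0.786 0.057 0.13 ] depth [0.786 0.057 0.131]
white [0.785 0.212 0.   ] depth [0.782 0.211 0.007]
mat ((435.69927978515625, 244.62701416015625), (93.0741195678711, 91.2369613647461), 1.548157811164856) [ 0.50642925 -0.33668836  0.003     ]
tray ((327.5007019042969, 211.15794372558594), (85.12985229492188, 53.91120147705078), 4.513988018035889) [ 0.60491118 -0.00495936  0.006     ]
dishA (array([0.62149449, 0.07621945, 0.02562898]), np.float64(0.00019048618972772351))
dishB (array([ 0.61112043, -0.08534359,  0.02783235]), np.float64(9.890019498172268e-05))
knob (array([0.53475067, 0.34057056, 0.21002378]), np.float64(0.0014829372924246233))
```

Request:
drive_tool --commands '[0.1,-0.1,-0.3,0,0,0,0.65,-0.67,-0.3,0,0,0.331,0.65,-0.67,-0.3,0,0,0.331,0.65,-0.67,-0.3,0,0,0.331,0.65,-0.67,-0.3,0,0,0.331,0.65,-0.67,-0.3,0,0,0.331,0.65,-0.67,-0.3,0,0,0.331,0.65,-0.67,-0.3,0,0,0.331,0.65,-0.67,-0.3,0,0,0.331,0.65,-0.67,-0.3,0,0,0.331]' --hand -1

```text
time: 1.35
ee_pos: [0.3987, -0.3429, 0.3508]
eef_rot: [3.142, 0.001, -0.003]
wrist_force: [0.3, -0.6, -0.5]
opening: 0.0861
finger_force: 0.0
```

Request:
drive_tool --commands '[0.38,-0.857,0,0,0,0,0.38,-0.857,0,0,0,0,0.38,-0.857,0,0,0,0,0.38,-0.857,0,0,0,0,0.38,-0.857,0,0,0,0,0.38,-0.857,0,0,0,0,0.38,-0.857,0,0,0,0,0.38,-0.857,0,0,0,0,0.38,-0.857,0,0,0,0,0.38,-0.857,0,0,0,0,0.38,-0.857,0,0,0,0]' --hand -0.34

```text
time: 2.72
ee_pos: [0.5516, 0.0004, 0.3514]
eef_rot: [3.141, -0.0, -0.002]
wrist_force: [0.9, -0.3, -0.1]
opening: 0.0573
finger_force: 0.0
```

Run:
```python
from h import *
s=state();print(s['ee_pos'],s['eef_rot'],s['opening'])
snap('wrist','w1')
```

```text
[5.51587498e-01 4.09044615e-04 3.51399097e-01] [ 3.14136017e+00 -9.27124244e-05 -1.54590322e-03] 0.057282557246953004
```

View pics/w1.png

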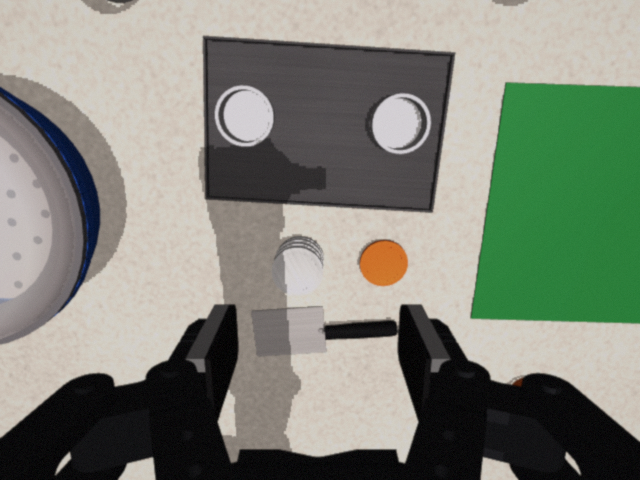

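The wrist view shows both dishes at (244,115) and (401,123), the lid stack top at (298,268), the orange lid at (384,262), and the fingertips at v≈305 (u 220 and 415).

Run:
```python
from h import *
p,d,C=load('w1');P=cloud(d,C);tcp=np.array([.5516,.0004,.3514])
for u0,u1 in((150,260),(390,460)):
    q=P[295:400,u0:u1].reshape(-1,3); q=q[(q[:,2]>.3)]; z=tcp[2]-q[:,2]
    print("finger tool z pct",np.percentile(z,[50,90,98,100]).round(4), "tip y",q[z>np.percentile(z,90)][:,1].min(),q[z>np.percentile(z,90)][:,1].max())
x,y,z=np.moveaxis(P,-1,0)
g=p.astype(int); white=(g.min(-1)>140)
m=(np.hypot(x-.448,y-.026)<.045)&(z>.042)&(z<.056); print("stack",circ(P,m),m.sum(),np.median(z[m]))
for c in((.62,.076),(.611,-.085)):
    m=(np.hypot(x-c[0],y-c[1])<.05)&(z>.027)&(z<.042); print("dish",circ(P,m),m.sum(),np.median(z[m]))
m=(np.hypot(x-.451,y+.075)<.05)&(z>.005)&(z<.03);print("orange",circ(P,m),np.median(z[m]))
# ray-to-plane check of dish rims by bright contours
w=cv2.inRange(p,(130,130,130),(255,255,255))
for c in cv2.findContours(w[50:200,205:450],0,2,offset=(205,50))[0]:
    if cv2.contourArea(c)>1000:
        (a,b),ax,_=cv2.fitEllipse(cv2.convexHull(c)); print((a,b),ax,plane(C,(a,b),.033))
```

```text
finger tool z pct [-0.0373 -0.0156 -0.0088 -0.0043] tip y 0.028086793480662575 0.04148635623752775
finger tool z pct [-0.033  -0.0145 -0.0086 -0.0047] tip y -0.041555442496192405 -0.02838895055386522
stack ((0.45453375577926636, 0.022136270999908447), 0.029163340106606483) 2022 0.04793121398882566
dish ((0.6192754507064819, 0.07531391084194183), 0.030124282464385033) 705 0.03352484528464583
dish ((0.6120325326919556, -0.0865832045674324), 0.03042055480182171) 702 0.03348502883495036
orange ((0.45097920298576355, -0.0779876783490181), 0.028918838128447533) 0.011921990524692255
(401.2007751464844, 123.20225524902344) (57.59006881713867, 61.44285202026367) [ 0.61209522 -0.08654974  0.033     ]
(243.59036254882812, 115.48649597167969) (58.154075622558594, 61.77899932861328) [0.61990164 0.07548015 0.033     ]
```

Request:
drive_tool --commands '[-0.243,-0.054,0.3,0,0,0,-0.243,-0.054,0.5,0,0,0,-0.243,-0.054,0.58,0,0,0,-0.243,-0.054,0.58,0,0,0,-0.243,-0.054,0.58,0,0,0,-0.243,-0.054,0.58,0,0,0]' --hand -1 --force 20

```text
time: 3.52
ee_pos: [0.4563, 0.0231, 0.1202]
eef_rot: [-3.141, -0.002, 0.0]
wrist_force: [0.4, -0.1, 0.4]
opening: 0.0855
finger_force: 0.0
```

Run:
```python
from h import *
s=state();print(s['ee_pos'],s['eef_rot'],s['opening'])
p,d,C=snap('wrist','w2');P=cloud(d,C);x,y,z=np.moveaxis(P,-1,0)
m=(np.hypot(x-.4545,y-.022)<.045)&(z>.043)&(z<.054); print("stack",circ(P,m),m.sum(),np.median(z[m]),np.nanmedian(x[m]),np.nanmedian(y[m]))
```

```text
[0.4562865  0.02310694 0.12021395] [-3.14141195e+00 -2.09784790e-03  1.46116667e-04] 0.08545666830656679
stack ((0.45440933108329773, 0.02255926840007305), 0.029126521199941635) 8796 0.04793826496051057 0.45591028771445574 0.02281450583462869
```

View pics/w2.png

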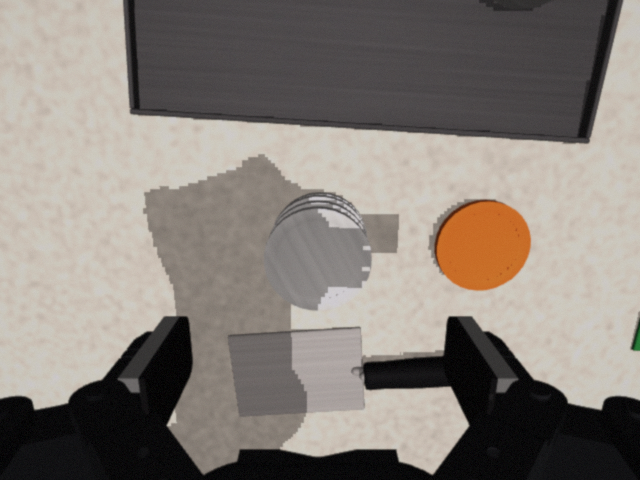

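The wrist view shows the stack top centred at (318,258) between the fingers, which matches the measured (0.455, 0.0227, 0.048).

Request:
drive_tool --commands '[-0.003,0.001,0.1,0,0,0,-0.003,0.001,0.17,0,0,0,-0.003,0.001,0.205,0,0,0,-0.003,0.001,0.214,0,0,0,-0.003,0.001,0.214,0,0,0,-0.003,0.001,0.214,0,0,0]'

```text
time: 4.32
ee_pos: [0.4541, 0.0226, 0.0346]
eef_rot: [-3.141, -0.002, 0.0]
wrist_force: [-0.8, -0.9, 0.3]
opening: 0.0853
finger_force: 0.0
```

Request:
drive_tool --commands '[0,0,0,0,0,0,0,0,0,0,0,0,0,0,0,0,0,0,0,0,0,0,0,0,0,0,0,0,0,0,0,0,0,0,0,0,0,0,0,0,0,0,0,0,0,0,0,0]' --hand 0 --force 25

```text
time: 5.32
ee_pos: [0.4536, 0.0226, 0.0343]
eef_rot: [3.142, -0.001, 0.0]
wrist_force: [-0.5, -0.3, 7.0]
opening: 0.0554
finger_force: 25.1
```

Request:
drive_tool --commands '[0,0,-0.02,0,0,0,0,0,-0.05,0,0,0,0,0,-0.1,0,0,0,0,0,-0.2,0,0,0,0,0,-0.22,0,0,0,0,0,-0.22,0,0,0]'

```text
time: 6.08
ee_pos: [0.4536, 0.0225, 0.1224]
eef_rot: [-3.141, -0.002, -0.0]
wrist_force: [-0.1, 0.5, -0.3]
opening: 0.0553
finger_force: 26.7
```

Run:
```python
from h import *
s=state();print(s['ee_pos'],s['eef_rot'],s['opening'],s['finger_force'])
p,d,C=snap('wrist','w3');P=cloud(d,C);x,y,z=np.moveaxis(P,-1,0)
m=(np.hypot(x-.455,y-.022)<.045)&(z>.031)&(z<.042); print("stack",circ(P,m),m.sum(),np.median(z[m]))
m=(np.hypot(x-.455,y-.022)<.04)&(z>.1)&(abs(y-s['ee_pos'][1])<.024);print(m.sum(),np.percentile(z[m],[2,50,98]),np.nanmedian(P[m],0));q=P[m];print(np.linalg.lstsq(np.c_[q[:,:2],np.ones(len(q))],q[:,2],rcond=None)[0], circ(P,m))
```

```text
[0.4536232  0.0225032  0.12239164] [-3.14144028e+00 -1.64633753e-03 -8.71114507e-05] 0.05532706721524301 26.69792354106903
stack ((0.4554685056209564, 0.022427795454859734), 0.02869343012571335) 5305 0.035934598676455876
30560 [0.13425657 0.1365851  0.20907501] [0.46476723 0.02257546 0.1365851 ]
[ 0.99839233  0.04273912 -0.301155  ] ((0.4547744691371918, 0.022578749805688858), 0.029598888009786606)
```

View pics/w3.png

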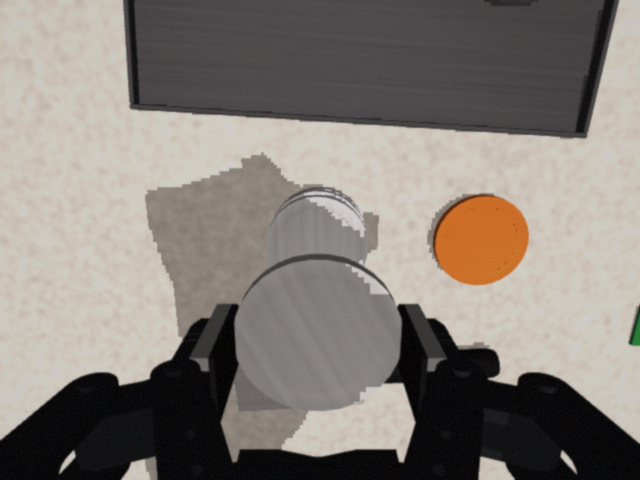

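The view shows one lid held level at (318,330) and the remaining three-lid stack undisturbed at about (318,225).

Request:
drive_tool --commands '[0.1,-0.03,0,0,0,0,0.2,-0.06,0,0,0,0,0.24,-0.132,0,0,0,0,0.24,-0.132,0,0,0,0,0.24,-0.132,0,0,0,0]'

```text
time: 6.75
ee_pos: [0.5476, 0.0747, 0.1203]
eef_rot: [3.14, 0.004, 0.0]
wrist_force: [0.2, 0.3, -0.4]
opening: 0.0555
finger_force: 26.7
```

```bash
cat >> h.py <<'E'
def fitc(q):
    "robust circle fit of xy points with given start"
    from scipy.optimize import least_squares
    c=q.mean(0); r=least_squares(lambda v:np.hypot(q[:,0]-v[0],q[:,1]-v[1])-v[2],[*c,.03],loss='soft_l1',f_scale=.001); return r.x
def dish(P,c,lo=.029,hi=.040,r=.05):
    x,y,z=np.moveaxis(P,-1,0); m=(np.hypot(x-c[0],y-c[1])<r)&(z>lo)&(z<hi); q=P[m][:,:2]; return fitc(q.astype(float)).round(4),np.median(P[m][:,2]).round(4),m.sum()
E
python3 - <<'E'
from h import *
s=state();print(s['ee_pos'],s['eef_rot'],s['opening'])
p,d,C=snap('wrist','w4');P=cloud(d,C); print(dish(P,(.62,.0754))); print(dish(P,(.612,-.0866)))
x,y,z=np.moveaxis(P,-1,0);e=s['ee_pos']
m=(np.hypot(x-e[0],y-e[1])<.032)&(abs(z-e[2]-.014)<.004);q=P[m].astype(float);print("lid",circ(P,m),np.median(q[:,2])-e[2],np.linalg.lstsq(np.c_[q[:,:2],np.ones(len(q))],q[:,2],rcond=None)[0])
p,d,C=snap('top','t1');P=cloud(d,C)
for c in((.62,.0754),(.612,-.0866)): print("top",dish(P,c))
E
```

```text
[0.54762572 0.07467917 0.12030574] [3.14027912e+00 3.74699053e-03 4.40697461e-04] 0.055528288444704414
(array([0.6194, 0.0753, 0.0279]), np.float64(0.0336), np.int64(2814))
(array([ 0.6117, -0.0854,  0.0279]), np.float64(0.0335), np.int64(1707))
lid ((0.5495320558547974, 0.07463636249303818), 0.031340040266513824) 0.013478255699772346 [-0.00625182 -0.00069672  0.13731585]h.py:34: RuntimeWarning: Mean of empty slice.
  c=q.mean(0); r=least_squares(lambda v:np.hypot(q[:,0]-v[0],q[:,1]-v[1])-v[2],[*c,.03],loss='soft_l1',f_scale=.001); return r.x
  ret = um.true_divide(
Traceback (most recent call last):
  File "h.py", line 36, in dish
    x,y,z=np.moveaxis(P,-1,0); m=(np.hypot(x-c[0],y-c[1])<r)&(z>lo)&(z<hi); q=P[m][:,:2]; return fitc(q.astype(float)).round(4),np.median(P[m][:,2]).round(4),m.sum()
                                                                                                 ~~~~^^^^^^^^^^^^^^^^^
  File "h.py", line 34, in fitc
    c=q.mean(0); r=least_squares(lambda v:np.hypot(q[:,0]-v[0],q[:,1]-v[1])-v[2],[*c,.03],loss='soft_l1',f_scale=.001); return r.x
                   ~~~~~~~~~~~~~^^^^^^^^^^^^^^^^^^^^^^^^^^^^^^^^^^^^^^^^^^^^^^^^^^^^^^^^^^^^^^^^^^^^^^^^^^^^^^^^^^^^^^
ValueError: Initial guess is outside of provided bounds
```

Request:
drive_tool --commands '[0.1,-0.001,0,0,0,0,0.174,-0.001,0.1,0,0,0,0.174,-0.001,0.15,0,0,0,0.174,-0.001,0.17,0,0,0,0.174,-0.001,0.17,0,0,0,0.174,-0.001,0.17,0,0,0,0.174,-0.001,0.17,0,0,0]'

```text
time: 7.72
ee_pos: [0.6193, 0.076, 0.0548]
eef_rot: [-3.141, -0.002, 0.0]
wrist_force: [0.1, 0.0, -0.5]
opening: 0.0556
finger_force: 26.7
```

Request:
drive_tool --commands '[-0.003,0.002,0.03,0,0,0,-0.003,0.002,0.05,0,0,0,-0.003,0.002,0.057,0,0,0,-0.003,0.002,0.062,0,0,0,-0.003,0.002,0.062,0,0,0,-0.003,0.002,0.062,0,0,0,-0.003,0.002,0.062,0,0,0]'

```text
time: 8.6
ee_pos: [0.6174, 0.075, 0.0291]
eef_rot: [3.141, 0.001, 0.0]
wrist_force: [-2.2, -0.4, 6.1]
opening: 0.0551
finger_force: 29.5
```

Request:
drive_tool --commands '[0,0,-0.002,0,0,0,0,0,-0.002,0,0,0,0,0,-0.002,0,0,0,0,0,-0.002,0,0,0,0,0,-0.1,0,0,0,0,0,-0.2,0,0,0,0,0,-0.2,0,0,0,0,0,-0.2,0,0,0]' --hand -1

```text
time: 9.6
ee_pos: [0.6173, 0.0749, 0.1086]
eef_rot: [3.141, 0.001, 0.0]
wrist_force: [-1.1, -0.3, -0.2]
opening: 0.0856
finger_force: 0.0
```

```bash
cat >> h.py <<'E'
def disc(P,c,z0,r=.04):
    "circle and plane tilt of a flat top near height z0"
    x,y,z=np.moveaxis(P,-1,0); m=(np.hypot(x-c[0],y-c[1])<r)&(abs(z-z0)<.006); q=P[m].astype(float)
    return circ(P,m),np.median(q[:,2]).round(4),np.linalg.lstsq(np.c_[q[:,:2],np.ones(len(q))],q[:,2],rcond=None)[0][:2].round(4),m.sum()
E
python3 - <<'E'
from h import *
s=state();print(s['ee_pos'],s['opening'])
p,d,C=snap('wrist','w5');P=cloud(d,C); print(disc(P,(.6194,.0753),.040,.05)); print(dish(P,(.612,-.0866)))
E
```

```text
[0.61732563 0.07488885 0.10858225] 0.0856069096445833
(((0.6194370985031128, 0.07536273449659348), 0.030081938952207565), np.float64(0.039), array([-0.0117, -0.0034]), np.int64(9296))
(array([ 0.6121, -0.0853,  0.0279]), np.float64(0.0335), np.int64(1892))
```

View pics/w5.png

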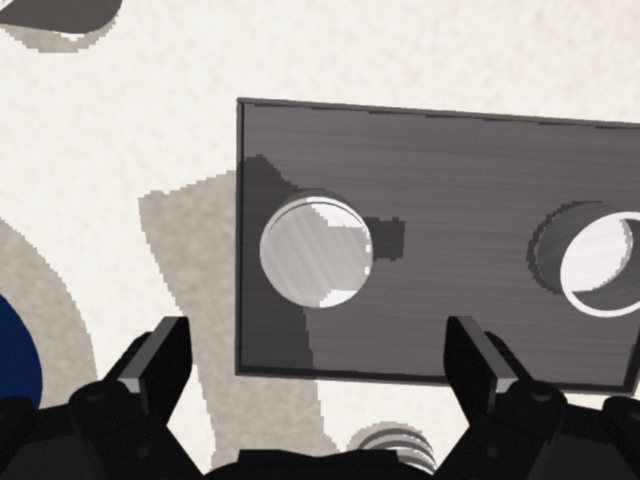

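The view shows the lid seated on dish 1 at (316,252), level with its top at 39 mm as required. Next is the second lid.

Request:
drive_tool --commands '[-0.1,0.04,0,0,0,0,-0.25,0.09,0,0,0,0,-0.36,0.125,0,0,0,0,-0.407,0.131,0,0,0,0,-0.407,0.131,0.05,0,0,0,-0.407,0.131,0.1,0,0,0,-0.407,0.131,0.13,0,0,0,-0.407,0.131,0.13,0,0,0]'

```text
time: 10.65
ee_pos: [0.454, 0.0226, 0.0557]
eef_rot: [3.141, 0.003, 0.001]
wrist_force: [0.1, -0.8, -0.2]
opening: 0.0856
finger_force: 0.0
```

Run:
```python
from h import *
s=state();print(s['ee_pos'],s['opening'])
p,d,C=snap('wrist','w6');P=cloud(d,C); print(disc(P,(.455,.0225),.036,.045))
```

```text
[0.45400098 0.02255722 0.05571691] 0.08556888370569371
(((0.45522379875183105, 0.022245312109589577), 0.02901414968073368), np.float64(0.036), array([-0.0055, -0.0002]), np.int64(14364))
```

Request:
drive_tool --commands '[0.003,0,0.03,0,0,0,0.003,0,0.06,0,0,0,0.003,0,0.079,0,0,0,0.003,0,0.079,0,0,0,0.003,0,0.079,0,0,0]'

```text
time: 11.32
ee_pos: [0.4561, 0.0226, 0.0253]
eef_rot: [3.142, 0.0, 0.0]
wrist_force: [-0.0, -0.3, 0.4]
opening: 0.0853
finger_force: 0.0
```

Request:
drive_tool --commands '[0,0,0,0,0,0,0,0,0,0,0,0,0,0,0,0,0,0,0,0,0,0,0,0,0,0,0,0,0,0,0,0,0,0,0,0,0,0,0,0,0,0]' --hand 0

```text
time: 12.2
ee_pos: [0.4564, 0.0226, 0.0259]
eef_rot: [-3.142, -0.001, 0.0]
wrist_force: [-0.6, -0.0, 5.3]
opening: 0.0553
finger_force: 25.5
```

Request:
drive_tool --commands '[0,0,-0.02,0,0,0,0,0,-0.05,0,0,0,0,0,-0.1,0,0,0,0,0,-0.2,0,0,0,0.1,0.05,-0.24,0,0,0,0.2,0.15,-0.24,0,0,0,0.2,0.26,-0.24,0,0,0,0.2,0.26,-0.24,0,0,0,0.2,0.26,-0.24,0,0,0]'

```text
time: 13.32
ee_pos: [0.5357, -0.0811, 0.1217]
eef_rot: [-3.141, 0.0, -0.0]
wrist_force: [0.4, 1.6, -0.3]
opening: 0.0554
finger_force: 26.7
```

Run:
```python
from h import *
s=state();e=s['ee_pos'];print(e,s['opening'],s['finger_force'])
p,d,C=snap('wrist','w7');P=cloud(d,C); print(dish(P,(.612,-.0856))); print("held",disc(P,e,e[2]+.0135,.032)); print(disc(P,(.455,.0225),.024,.045))
```

```text
[ 0.53569098 -0.0811099   0.12172407] 0.05542303860331572 26.721593141555786
(array([ 0.6115, -0.0862,  0.0279]), np.float64(0.0336), np.int64(2812))
held (((0.5369320511817932, -0.08109484612941742), 0.03160782903432846), np.float64(0.1317), array([ 0.0022, -0.0007]), np.int64(20281))
(((0.4579189419746399, 0.023455409333109856), 0.029082220047712326), np.float64(0.0239), array([0.0081, 0.026 ]), np.int64(3349))
```

Request:
drive_tool --commands '[0.1,0.012,0,0,0,0,0.189,0.012,0.1,0,0,0,0.189,0.012,0.15,0,0,0,0.189,0.012,0.18,0,0,0,0.189,0.012,0.18,0,0,0,0.189,0.012,0.18,0,0,0,0.189,0.012,0.18,0,0,0]'

```text
time: 14.25
ee_pos: [0.6121, -0.0863, 0.0504]
eef_rot: [3.141, -0.002, 0.0]
wrist_force: [0.1, 0.0, 0.1]
opening: 0.0552
finger_force: 26.8
```

Run:
```python
from h import *
s=state();e=s['ee_pos'];print(e)
p,d,C=snap('wrist','w8');P=cloud(d,C); print(dish(P,(.612,-.0862)),disc(P,e,e[2]+.010,.032))
```

```text
[ 0.61209322 -0.08629931  0.0503722 ]
(array([ 0.6114, -0.0864,  0.0285]), np.float64(0.0337), np.int64(1829)) (((0.6133140325546265, -0.08628739416599274), 0.03161830082535744), np.float64(0.0603), array([-0.0058, -0.0008]), np.int64(20313))
```

Request:
drive_tool --commands '[-0.002,0,0.025,0,0,0,-0.002,0,0.04,0,0,0,-0.002,0,0.048,0,0,0,-0.002,0,0.052,0,0,0,-0.002,0,0.052,0,0,0,-0.002,0,0.052,0,0,0]'

```text
time: 15.05
ee_pos: [0.6106, -0.0862, 0.0291]
eef_rot: [3.141, 0.001, 0.0]
wrist_force: [-2.2, 0.0, 6.6]
opening: 0.0551
finger_force: 30.3
```

Request:
drive_tool --commands '[0,0,-0.001,0,0,0,0,0,-0.001,0,0,0,0,0,-0.001,0,0,0,0,0,-0.002,0,0,0,0,0,-0.1,0,0,0,0,0,-0.2,0,0,0,0,0,-0.2,0,0,0,0,0,-0.2,0,0,0]' --hand -1

```text
time: 16.05
ee_pos: [0.6105, -0.0863, 0.1082]
eef_rot: [3.142, 0.001, 0.0]
wrist_force: [-0.2, 0.6, 0.4]
opening: 0.0858
finger_force: 0.0
```

Run:
```python
from h import *
s=state();e=s['ee_pos'];print(e)
p,d,C=snap('wrist','w9');P=cloud(d,C); print(disc(P,(.6115,-.0864),.040,.05)); print(disc(P,(.6194,.0753),.040,.05))
p,d,C=snap('top','t2');P=cloud(d,C); print('top',disc(P,(.6115,-.0864),.040,.05)); print(disc(P,(.6194,.0753),.040,.05))
m=P[...,2]>.20; m&=(P[...,1]>.2)&(P[...,1]<.5)&(P[...,0]<.8); print("knob",circ(P,m),np.median(P[m][:,2]),m.sum())
# flange ring by depth
x,y,z=np.moveaxis(P,-1,0); m=(abs(z-.123)<.006)&(np.hypot(x-.535,y-.338)<.16)&(np.hypot(x-.535,y-.338)>.108); print("flange",circ(P,m),np.median(P[m][:,2]),m.sum(),fitc(P[m][:,:2].astype(float)))
```

```text
[ 0.61049654 -0.08626157  0.10820569]
(((0.6110722422599792, -0.08607816696166992), 0.03072403185069561), np.float64(0.0389), array([-0.0163, -0.002 ]), np.int64(9351))
(((0.6191848516464233, 0.07347414642572403), 0.030087338760495186), np.float64(0.0388), array([-0.0164,  0.0074]), np.int64(5751))
top (((0.6078060269355774, -0.08066664636135101), 0.028263963758945465), np.float64(0.0381), array([-0.0067, -0.0126]), np.int64(179))
(((0.6204344630241394, 0.0767800435423851), 0.029620863497257233), np.float64(0.039), array([ 0.004 , -0.0122]), np.int64(266))
knob ((0.5365301966667175, 0.339260995388031), 0.01922442764043808) 0.2226807777930122 195
flange ((0.5365683436393738, 0.34041035175323486), 0.13115309178829193) 0.12338873072038103 666 [0.53721946 0.34077392 0.12673553]
```

Request:
drive_tool --commands '[0,0,-0.15,0,0,0,0,0,-0.3,0,0,0,-0.05,-0.1,-0.45,0,0,0,-0.1,-0.25,-0.48,0,0,0,-0.185,-0.4,-0.48,0,0,0,-0.185,-0.55,-0.48,0,0,0,-0.185,-0.7,-0.48,0,0,0,-0.185,-0.84,-0.48,0,0,0,-0.185,-0.95,-0.48,0,0,0,-0.185,-1.0,-0.48,0,0,0,-0.185,-1.0,-0.48,0,0,0]'

```text
time: 17.52
ee_pos: [0.5362, 0.3144, 0.2993]
eef_rot: [3.141, 0.002, 0.002]
wrist_force: [0.9, -0.9, -0.4]
opening: 0.0854
finger_force: 0.0
```

Run:
```python
from h import *
s=state();e=s['ee_pos'];print(e)
p,d,C=snap('wrist','w10');P=cloud(d,C); print(disc(P,(.5367,.3397),.223,.03))
x,y,z=np.moveaxis(P,-1,0); m=(abs(z-.123)<.006)&(abs(np.hypot(x-.537,y-.34)-.125)<.02);print(m.sum(),fitc(P[m][:,:2].astype(float)),np.median(z[m]))
```

```text
[0.53621294 0.31441725 0.29928105]
(((0.5349004864692688, 0.33815810084342957), 0.019242530688643456), np.float64(0.2235), array([-0.0361,  0.0106]), np.int64(3665))
6063 [0.5332862  0.3389763  0.12779152] 0.12373758651459016
```

Request:
drive_tool --commands '[-0.003,-0.0615,0,0,0,0,-0.003,-0.0615,0.1,0,0,0,-0.003,-0.0615,0.2,0,0,0,-0.003,-0.0615,0.25,0,0,0,-0.003,-0.0615,0.27,0,0,0,-0.003,-0.0615,0.27,0,0,0,-0.003,-0.0615,0.27,0,0,0]'

```text
time: 18.45
ee_pos: [0.5365, 0.3389, 0.1937]
eef_rot: [-3.14, -0.002, -0.0]
wrist_force: [-0.0, 0.4, -0.4]
opening: 0.0855
finger_force: 0.0
```

Request:
drive_tool --commands '[0,0,0,0,0,0,0,0,0,0,0,0,0,0,0,0,0,0,0,0,0,0,0,0,0,0,0,0,0,0,0,0,0,0,0,0,0,0,0,0,0,0,0,0,0,0,0,0,0,0,0,0,0,0,0,0,0,0,0,0]' --hand 0.6 --force 60

```text
time: 19.7
ee_pos: [0.536, 0.3389, 0.1932]
eef_rot: [-3.141, -0.001, 0.0]
wrist_force: [-0.0, -0.6, 5.1]
opening: 0.0367
finger_force: 60.6
```

Request:
drive_tool --commands '[0,0,-0.01,0,0,0,0,0,-0.03,0,0,0,0,0,-0.06,0,0,0,0,0,-0.1,0,0,0,0,0,-0.15,0,0,0,0,0,-0.2,0,0,0,0,0,-0.24,0,0,0,0,0,-0.25,0,0,0,0,0.04,-0.25,0,0,0,0,0.1,-0.25,0,0,0,0,0.18,-0.25,0,0,0,-0.01,0.27,-0.25,0,0,0,-0.02,0.36,-0.25,0,0,0,-0.03,0.45,-0.25,0,0,0,-0.04,0.54,-0.25,0,0,0,-0.05,0.63,-0.25,0,0,0,-0.06,0.72,-0.25,0,0,0,-0.074,0.81,-0.25,0,0,0,-0.074,0.88,-0.25,0,0,0,-0.074,0.9,-0.25,0,0,0]'

```text
time: 22.2
ee_pos: [0.5044, -0.026, 0.2918]
eef_rot: [3.14, 0.002, -0.006]
wrist_force: [-0.6, -0.2, -5.4]
opening: 0.036
finger_force: 60.9
```

Request:
drive_tool --commands '[0,0.05,0,0,0,0,0,0.12,0,0,0,0,0,0.21,0,0,0,0,0,0.3,0,0,0,0,0,0.4,0,0,0,0,0,0.5,0,0,0,0,0,0.6,0,0,0,0,0,0.69,0,0,0,0,0,0.75,0,0,0,0,0,0.78,0,0,0,0,0,0.789,0,0,0,0,0,0.789,0,0,0,0,0,0.789,0,0,0]'

```text
schema error: expected a multiple of 6 numbers
```

Run:
```python
from h import *
s=state();e=s['ee_pos'];print(e,s['eef_rot'],s['wrist_force'],s['opening'])
p,d,C=load('w1')
g=cv2.inRange(p,(0,90,0),(80,200,90)); P=cloud(d,C); q=P[g>0]; print("w1 mat x range",np.nanpercentile(q[:,0],[.2,99.8]),"ymax",np.nanpercentile(q[:,1],99.8),np.nanmedian(q[:,2]))
p,d,C=load('t2'); c=cv2.inRange(p,(0,70,0),(60,200,80)); c=max(cv2.findContours(c,0,2)[0],key=cv2.contourArea); print([plane(C,a,.003)[:2].round(3) for a in cv2.boxPoints(cv2.minAreaRect(c))])
p,d,C=snap('wrist','w11'); p,d,C=snap('top','t3')
```

```text
[ 0.50436725 -0.0260497   0.29176827] [ 3.13964509e+00  2.45510323e-03 -6.02268858e-03] [-0.62649023 -0.19304025 -5.3894987 ] 0.03595635356245329
w1 mat x range [0.37144328 0.65049286] ymax -0.19469331063292475 0.003735742526195407
[array([ 0.648, -0.245]), array([ 0.655, -0.478]), array([ 0.368, -0.469]), array([ 0.362, -0.245])]
```

View pics/t3.png

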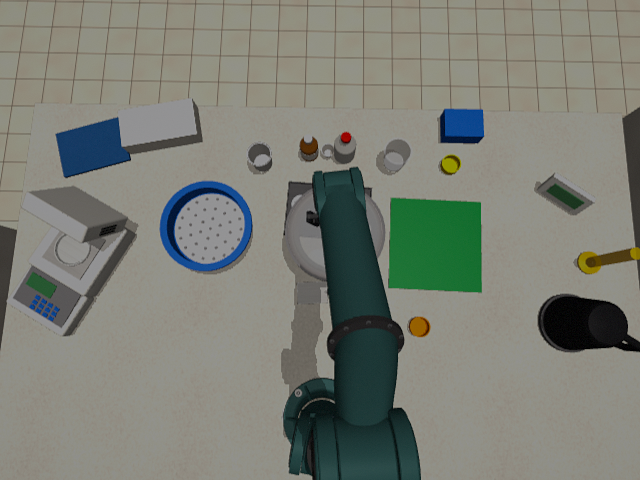

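The top view shows the desiccator open, with its rim centred at (206,226). The lid is held over the middle and the mat is clear, centred at (435,245).

Request:
drive_tool --commands '[0,0.05,0,0,0,0,0,0.12,0,0,0,0,0,0.21,0,0,0,0,0,0.3,0,0,0,0,0,0.4,0,0,0,0,0,0.5,0,0,0,0,0.005,0.6,0,0,0,0,0.005,0.69,0,0,0,0,0.005,0.75,0,0,0,0,0.005,0.775,0,0,0,0,0.005,0.775,0,0,0,0,0.005,0.775,0,0,0,0]'

```text
time: 23.8
ee_pos: [0.5087, -0.3292, 0.2923]
eef_rot: [-3.14, 0.0, 0.003]
wrist_force: [0.1, 0.3, -5.5]
opening: 0.0362
finger_force: 61.2
```

Run:
```python
from h import *
s=state();e=s['ee_pos'];print(e,s['eef_rot'])
p,d,C=load('t3'); c=cv2.inRange(p,(0,70,0),(60,200,80)); c=max(cv2.findContours(c,0,2)[0],key=cv2.contourArea); print(plane(C,cv2.minAreaRect(c)[0],.003),[plane(C,a,.003)[:2].round(3) for a in cv2.boxPoints(cv2.minAreaRect(c))])
b=cv2.inRange(p,(0,30,100),(90,130,255)); b[:170]=0;b[:,:150]=0;b[:,260:]=0; c=max(cv2.findContours(b,0,2)[0],key=cv2.contourArea); P=cloud(d,C); x,y,z=np.moveaxis(P,-1,0)
m=(abs(z-.115)<.006)&(abs(np.hypot(x-.535,y-.339)-.12)<.02); print("rim",fitc(P[m][:,:2].astype(float)),np.median(z[m]))
m=(np.hypot(x-.535,y-.339)<.09);print("plate",np.median(z[m]))
for c in((.6194,.0753),(.6115,-.0864)): pass
```

```text
[ 0.50872268 -0.32924075  0.29230594] [-3.13982223e+00  2.54003011e-04  2.85741131e-03]
[ 0.50628134 -0.33757967  0.003     ] [array([ 0.373, -0.188]), array([ 0.652, -0.202]), array([ 0.645, -0.492]), array([ 0.366, -0.469])]
rim [0.53640762 0.33873362 0.11989133] 0.11536092881193971
plate 0.06252222422569687
```

Request:
drive_tool --commands '[-0.004,0.017,0.05,0,0,0,-0.004,0.017,0.12,0,0,0,-0.004,0.017,0.2,0,0,0,-0.004,0.017,0.28,0,0,0,-0.004,0.017,0.36,0,0,0,-0.004,0.017,0.42,0,0,0,-0.004,0.017,0.46,0,0,0,-0.004,0.017,0.48,0,0,0,-0.004,0.017,0.485,0,0,0,-0.004,0.017,0.485,0,0,0]'

```text
time: 25.05
ee_pos: [0.5073, -0.3387, 0.0992]
eef_rot: [3.141, -0.001, 0.0]
wrist_force: [-0.2, -0.9, -5.4]
opening: 0.0367
finger_force: 61.1
```

Request:
drive_tool --commands '[0,0,0.005,0,0,0,0,0,0.01,0,0,0,0,0,0.014,0,0,0,0,0,0.017,0,0,0,0,0,0.02,0,0,0,0,0,0.02,0,0,0,0,0,0.02,0,0,0]'

```text
time: 25.92
ee_pos: [0.5067, -0.3384, 0.0905]
eef_rot: [3.142, -0.0, 0.0]
wrist_force: [0.2, -1.5, -6.1]
opening: 0.0365
finger_force: 61.1
```

Request:
drive_tool --commands '[0,0,0.002,0,0,0,0,0,0.004,0,0,0,0,0,0.006,0,0,0,0,0,0.007,0,0,0,0,0,0.007,0,0,0]'

```text
time: 26.55
ee_pos: [0.5066, -0.3385, 0.0882]
eef_rot: [3.141, 0.0, 0.0]
wrist_force: [-2.1, 1.1, 2.1]
opening: 0.0364
finger_force: 61.7
```

Request:
drive_tool --commands '[0,0,0,0,0,0,0,0,0,0,0,0,0,0,0,0,0,0,0,0,0,0,0,0,0,0,0,0,0,0,0,0,-0.03,0,0,0,0,0,-0.1,0,0,0,0,0,-0.2,0,0,0,0,0,-0.35,0,0,0,0,0,-0.35,0,0,0,0,-0.15,-0.35,0,0,0,0.1,-0.3,-0.35,0,0,0,0.2,-0.45,-0.35,0,0,0,0.26,-0.6,-0.35,0,0,0,0.26,-0.6,-0.35,0,0,0,0.26,-0.6,-0.35,0,0,0]' --hand -1

```text
time: 28.55
ee_pos: [0.6107, -0.0964, 0.2274]
eef_rot: [-3.141, 0.001, 0.004]
wrist_force: [0.4, -0.6, 0.4]
opening: 0.0852
finger_force: 0.0
```

Run:
```python
from h import *
s=state();e=s['ee_pos'];print(e,s['eef_rot'])
p,d,C=snap('wrist','w12');P=cloud(d,C); print(disc(P,(.6115,-.0864),.039,.05)); print(disc(P,(.6194,.0753),.039,.05))
x,y,z=np.moveaxis(P,-1,0)
p,d,C=snap('top','t4');P=cloud(d,C);x,y,z=np.moveaxis(P,-1,0); m=(abs(z-.118)<.006)&(np.hypot(x-.506,y+.338)<.05); print("knob",circ(P,m),np.median(z[m])); print(disc(P,(.6194,.0753),.039,.05))
```

```text
[ 0.61071518 -0.09642136  0.22741683] [-3.14107267e+00  5.84541866e-04  4.02217077e-03]
(((0.6112452149391174, -0.08636332303285599), 0.03041776269674301), np.float64(0.0389), array([-0.0338, -0.0035]), np.int64(4450))
(((0.6197527647018433, 0.07473928481340408), 0.030072839930653572), np.float64(0.0389), array([-0.0214,  0.0171]), np.int64(4579))
knob ((0.5058258175849915, -0.3366554379463196), 0.01849256083369255) 0.11764153690419121
(((0.6196752190589905, 0.07770483940839767), 0.030004220083355904), np.float64(0.0386), array([ 0.    , -0.0354]), np.int64(278))
```

Request:
drive_tool --commands '[0.001,-0.025,0.12,0,0,0,0.001,-0.025,0.25,0,0,0,0.001,-0.025,0.35,0,0,0,0.001,-0.025,0.38,0,0,0,0.001,-0.025,0.38,0,0,0,0.001,-0.025,0.38,0,0,0]'

```text
time: 29.4
ee_pos: [0.6123, -0.0893, 0.0775]
eef_rot: [3.141, -0.003, -0.001]
wrist_force: [0.2, 0.6, -0.3]
opening: 0.0851
finger_force: 0.0
```

Run:
```python
from h import *
s=state();e=s['ee_pos'];print(e,s['eef_rot'])
p,d,C=snap('wrist','w13');P=cloud(d,C); print(disc(P,(.6115,-.0864),.039,.05))
```

```text
[ 0.61228361 -0.08932512  0.07748083] [ 3.14096282e+00 -3.20441004e-03 -9.94433792e-04]
(((0.61131352186203, -0.08707893639802933), 0.03075345605611801), np.float64(0.0389), array([-0.0391, -0.0041]), np.int64(12846))
```

Request:
drive_tool --commands '[-0.002,-0.006,0.06,0,0,0,-0.002,-0.006,0.12,0,0,0,-0.002,-0.006,0.15,0,0,0,-0.002,-0.006,0.161,0,0,0,-0.002,-0.006,0.161,0,0,0,-0.002,-0.006,0.161,0,0,0]'

```text
time: 30.2
ee_pos: [0.6108, -0.0861, 0.0121]
eef_rot: [3.141, -0.001, 0.0]
wrist_force: [-0.0, 0.9, -0.6]
opening: 0.0853
finger_force: 0.0
```

Request:
drive_tool --commands '[0,0,0,0,0,0,0,0,0,0,0,0,0,0,0,0,0,0,0,0,0,0,0,0,0,0,0,0,0,0,0,0,0,0,0,0,0,0,0,0,0,0]' --hand -0.1 --force 30

```text
time: 31.08
ee_pos: [0.6105, -0.086, 0.0122]
eef_rot: [3.141, -0.001, 0.0]
wrist_force: [-2.0, -0.1, 5.3]
opening: 0.0601
finger_force: 31.8
```

Request:
drive_tool --commands '[0,0,-0.02,0,0,0,0,0,-0.06,0,0,0,0,0,-0.12,0,0,0,0,0,-0.2,0,0,0,0,0,-0.3,0,0,0,0,0,-0.4,0,0,0,0,0,-0.45,0,0,0,0,0,-0.45,0,0,0]'

```text
time: 32.08
ee_pos: [0.6115, -0.0861, 0.194]
eef_rot: [3.141, -0.005, 0.0]
wrist_force: [0.1, 0.4, -1.3]
opening: 0.0599
finger_force: 32.7
```

Run:
```python
from h import *
s=state();e=s['ee_pos'];print(e,s['eef_rot'],s['opening'],s['finger_force'])
p,d,C=snap('wrist','w14');P=cloud(d,C); print(disc(P,e,e[2]+.026,.032)); print(disc(P,(.6194,.0753),.039,.05))
```

```text
[ 0.61148745 -0.08612853  0.19399023] [ 3.14108933e+00 -4.96588195e-03  6.27687470e-05] 0.059861903265121474 32.69671915099025
(((0.6117908954620361, -0.08622755110263824), 0.03203997761011124), np.float64(0.2205), array([-0.045 , -0.0021]), np.int64(28410))
(((0.6198670268058777, 0.07469449937343597), 0.03010554611682892), np.float64(0.0389), array([-0.0201,  0.0173]), np.int64(5531))
```

View pics/w14.png

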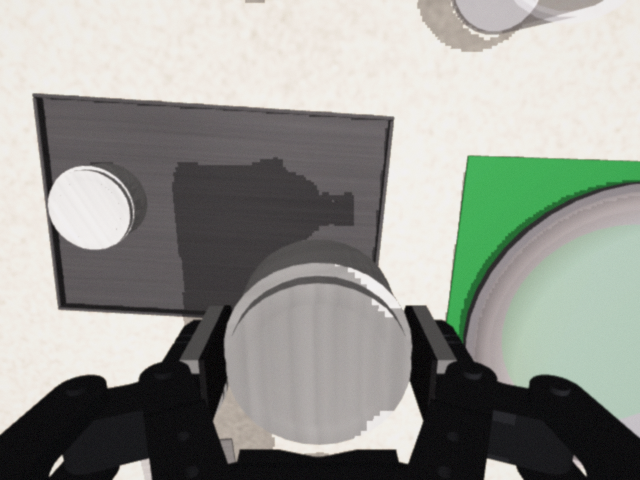

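The view shows the covered dish held level at (320,350), the other covered dish at (92,207) and the desiccator lid resting on the mat.

Request:
drive_tool --commands '[0,-0.04,0,0,0,0,0,-0.12,0,0,0,0,0,-0.22,0,0,0,0,0,-0.32,0,0,0,0,-0.02,-0.42,0,0,0,0,-0.04,-0.52,0,0,0,0,-0.06,-0.62,0,0,0,0,-0.084,-0.72,0,0,0,0,-0.084,-0.82,0,0,0,0,-0.084,-0.92,0,0,0,0,-0.084,-0.98,0,0,0,0,-0.084,-1.0,0,0,0,0,-0.084,-1.0,0,0,0,0]'

```text
time: 33.75
ee_pos: [0.5763, 0.3132, 0.1907]
eef_rot: [3.14, 0.001, -0.0]
wrist_force: [-0.4, 0.4, -0.3]
opening: 0.06
finger_force: 32.7
```

Run:
```python
from h import *
s=state();e=s['ee_pos'];print(e,s['eef_rot'])
p,d,C=snap('wrist','w15');P=cloud(d,C); x,y,z=np.moveaxis(P,-1,0)
m=(abs(z-.115)<.006)&(abs(np.hypot(x-.536,y-.339)-.12)<.02); print("rim",fitc(P[m][:,:2].astype(float)),np.median(z[m]),m.sum())
m=(np.hypot(x-.536,y-.339)<.1)&(z<.09);print("plate",np.median(z[m]))
```

```text
[0.57631548 0.31316189 0.19070537] [ 3.14010769e+00  9.16733834e-04 -8.31873749e-05]
rim [0.53753279 0.33777656 0.11808815] 0.11565373411174487 34673
plate 0.06273190273420753
```

Request:
drive_tool --commands '[0.006,-0.062,0,0,0,0,0.006,-0.062,0.05,0,0,0,0.006,-0.062,0.12,0,0,0,0.006,-0.062,0.19,0,0,0,0.006,-0.062,0.25,0,0,0,0.006,-0.062,0.28,0,0,0,0.006,-0.062,0.285,0,0,0,0.006,-0.062,0.285,0,0,0,0.006,-0.062,0.285,0,0,0]'

```text
time: 34.92
ee_pos: [0.5796, 0.3392, 0.0783]
eef_rot: [-3.141, -0.002, 0.0]
wrist_force: [-0.5, -0.8, -0.8]
opening: 0.0604
finger_force: 32.7
```

Request:
drive_tool --commands '[0,0,0.006,0,0,0,0,0,0.011,0,0,0,0,0,0.015,0,0,0,0,0,0.016,0,0,0,0,0,0.016,0,0,0,0,0,0.016,0,0,0]'

```text
time: 35.67
ee_pos: [0.5789, 0.3388, 0.0712]
eef_rot: [3.141, 0.0, 0.0]
wrist_force: [-1.5, -0.2, 5.0]
opening: 0.0602
finger_force: 33.1
```

Contact felt. I'll release, go up, and look.

Request:
drive_tool --commands '[0,0,0,0,0,0,0,0,0,0,0,0,0,0,0,0,0,0,0,0,0,0,0,0,0,0,0,0,0,0,0,0,-0.06,0,0,0,0,0,-0.15,0,0,0,0,0,-0.25,0,0,0,0,0,-0.35,0,0,0,0,0,-0.35,0,0,0,0,0,-0.35,0,0,0]' --hand -1

```text
time: 37.05
ee_pos: [0.5785, 0.3384, 0.2105]
eef_rot: [3.141, 0.001, 0.0]
wrist_force: [-0.6, -0.1, 0.3]
opening: 0.0855
finger_force: 0.0
```

Run:
```python
from h import *
s=state();e=s['ee_pos'];print(e,s['eef_rot'])
p,d,C=snap('wrist','w16');P=cloud(d,C); print(disc(P,(.579,.339),.098,.032))
p,d,C=snap('top','t5');P=cloud(d,C); print(disc(P,(.6194,.0753),.039,.05))
```

```text
[0.57845509 0.33844596 0.21051755] [3.14104189e+00 6.64445104e-04 1.81661991e-04]
(((0.5794326663017273, 0.33854031562805176), 0.030686533078551292), np.float64(0.0979), array([-0.0338,  0.0183]), np.int64(7141))
(((0.6209218502044678, 0.07715703547000885), 0.029868826270103455), np.float64(0.0391), array([-0.0103, -0.0079]), np.int64(269))
```

Request:
drive_tool --commands '[0,0.1,0,0,0,0,0,0.25,0,0,0,0,0.05,0.4,0,0,0,0,0.1,0.55,0,0,0,0,0.1,0.65,0,0,0,0,0.1,0.66,0,0,0,0,0.1,0.66,0.1,0,0,0,0.1,0.66,0.2,0,0,0,0.1,0.66,0.28,0,0,0,0.1,0.66,0.3,0,0,0,0.1,0.66,0.3,0,0,0]'

```text
time: 38.52
ee_pos: [0.6186, 0.0759, 0.0905]
eef_rot: [-3.141, 0.001, 0.002]
wrist_force: [-0.2, -0.4, -0.6]
opening: 0.0853
finger_force: 0.0
```

Run:
```python
from h import *
s=state();e=s['ee_pos'];print(e,s['eef_rot'])
p,d,C=snap('wrist','w17');P=cloud(d,C); print(disc(P,(.6194,.0753),.039,.05))
```

```text
[0.61862275 0.07590478 0.09048245] [-3.14120908e+00  1.15357458e-03  1.52373324e-03]
(((0.6195553541183472, 0.07530610263347626), 0.03006661683320999), np.float64(0.0389), array([-0.0281, -0.0097]), np.int64(11252))
```

Request:
drive_tool --commands '[0.001,0.001,0.07,0,0,0,0.001,0.001,0.14,0,0,0,0.001,0.001,0.18,0,0,0,0.001,0.001,0.194,0,0,0,0.001,0.001,0.194,0,0,0,0.001,0.001,0.194,0,0,0]'

```text
time: 39.33
ee_pos: [0.6202, 0.0745, 0.0143]
eef_rot: [-3.141, -0.002, 0.0]
wrist_force: [0.7, -0.4, 0.3]
opening: 0.0853
finger_force: 0.0
```

Request:
drive_tool --commands '[0,0,0,0,0,0,0,0,0,0,0,0,0,0,0,0,0,0,0,0,0,0,0,0,0,0,0,0,0,0,0,0,0,0,0,0,0,0,0,0,0,0]' --hand -0.1 --force 30

```text
time: 40.2
ee_pos: [0.6198, 0.0745, 0.0144]
eef_rot: [-3.141, -0.001, 0.0]
wrist_force: [-1.1, -0.8, 4.5]
opening: 0.0601
finger_force: 31.6
```

Request:
drive_tool --commands '[0,0,-0.02,0,0,0,0,0,-0.06,0,0,0,0,0,-0.12,0,0,0,0,0,-0.2,0,0,0,0,0,-0.3,0,0,0,0,0,-0.4,0,0,0,0,0,-0.45,0,0,0,0,0,-0.45,0,0,0,-0.03,-0.06,-0.45,0,0,0,-0.09,-0.14,-0.45,0,0,0,-0.15,-0.23,-0.45,0,0,0,-0.21,-0.33,-0.45,0,0,0,-0.27,-0.43,-0.45,0,0,0,-0.31,-0.53,-0.45,0,0,0,-0.31,-0.61,-0.45,0,0,0,-0.31,-0.65,-0.45,0,0,0,-0.31,-0.658,-0.45,0,0,0,-0.31,-0.658,-0.45,0,0,0]'

```text
time: 42.45
ee_pos: [0.4956, 0.3358, 0.1928]
eef_rot: [3.14, 0.001, -0.002]
wrist_force: [-0.3, 0.5, 0.7]
opening: 0.0603
finger_force: 32.6
```

Run:
```python
from h import *
s=state();e=s['ee_pos'];print(e,s['eef_rot'],s['opening'])
p,d,C=snap('wrist','w18');P=cloud(d,C); print("held",disc(P,e,e[2]+.026,.032)); print(disc(P,(.579,.339),.098,.032))
```

```text
[0.49558971 0.33581121 0.19278725] [ 3.13981591e+00  7.18124978e-04 -1.54584790e-03] 0.060261578019519375
held (((0.4961036741733551, 0.3356268107891083), 0.03200625628232956), np.float64(0.2173), array([-0.0093, -0.0018]), np.int64(24816))
(((0.5793216824531555, 0.33840319514274597), 0.030614115297794342), np.float64(0.0979), array([-0.0218,  0.0236]), np.int64(10658))
```

View pics/w18.png

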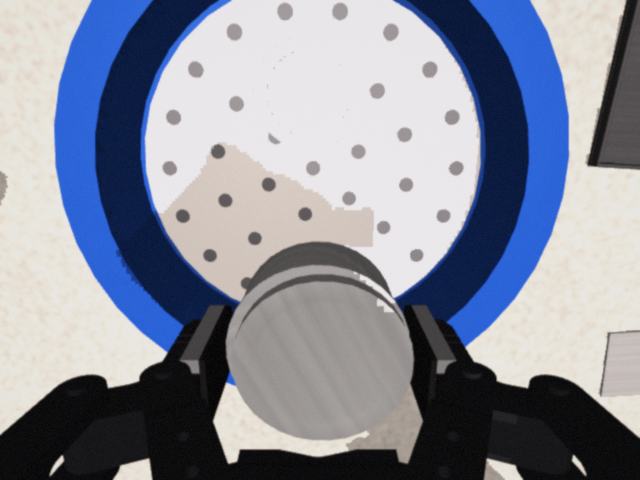

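The held dish is level at (320,345), and the first dish stands on the plate at about (310,85), washed out in the picture but confirmed by depth.

Request:
drive_tool --commands '[0,-0.006,0.05,0,0,0,0,-0.006,0.12,0,0,0,0,-0.006,0.19,0,0,0,0,-0.006,0.25,0,0,0,0,-0.006,0.275,0,0,0,0,-0.006,0.28,0,0,0,0,-0.006,0.28,0,0,0]'

```text
time: 43.38
ee_pos: [0.4959, 0.34, 0.082]
eef_rot: [-3.141, -0.001, -0.0]
wrist_force: [-0.6, 0.3, -1.2]
opening: 0.0595
finger_force: 32.6
```

Request:
drive_tool --commands '[0,0.003,0.006,0,0,0,0,0.003,0.011,0,0,0,0,0.003,0.016,0,0,0,0,0.003,0.02,0,0,0,0,0.003,0.02,0,0,0,0,0.003,0.02,0,0,0]'

```text
time: 44.12
ee_pos: [0.4953, 0.3388, 0.0734]
eef_rot: [3.142, -0.0, 0.0]
wrist_force: [-0.5, -1.0, 2.6]
opening: 0.0603
finger_force: 32.8
```

Request:
drive_tool --commands '[0,0,0,0,0,0,0,0,0,0,0,0,0,0,0,0,0,0,0,0,0,0,0,0,0,0,0,0,0,0,0,0,-0.06,0,0,0,0,0,-0.15,0,0,0,0,0,-0.25,0,0,0,0,0,-0.4,0,0,0,0,0,-0.45,0,0,0,0,0,-0.45,0,0,0,0,0,-0.45,0,0,0]' --hand -1

```text
time: 45.62
ee_pos: [0.4945, 0.338, 0.2519]
eef_rot: [3.14, 0.002, 0.0]
wrist_force: [-0.3, -0.2, -1.0]
opening: 0.0855
finger_force: 0.0
```

Run:
```python
from h import *
s=state();e=s['ee_pos'];print(e,s['eef_rot'])
p,d,C=snap('wrist','w19');P=cloud(d,C); print(disc(P,(.579,.339),.098,.034));print(disc(P,(.495,.339),.098,.034))
x,y,z=np.moveaxis(P,-1,0)
m=(abs(z-.115)<.004)&(abs(np.hypot(x-.536,y-.339)-.12)<.02); print("rim",fitc(P[m][:,:2].astype(float)),circ(P,m),m.sum())
# outer/inner rim radii about candidate centre by angle
q=P[m][:,:2].astype(float); c=np.array([.5365,.339])
for _ in range(5):
    a=np.arctan2(*(q-c).T[::-1]); r=np.hypot(*(q-c).T); k=(a*36/np.pi).astype(int)
    pts=np.array([c+np.percentile(r[k==j],98)*np.array([np.cos(a[k==j].mean()),np.sin(a[k==j].mean())]) for j in np.unique(k) if (k==j).sum()>80])
    f=fitc(pts); c=f[:2]
print("outer",f)
p,d,C=snap('top','t6')
```

```text
[0.49448057 0.33801168 0.25190589] [3.13991107e+00 2.00200799e-03 1.77371759e-04]
(((0.5793752074241638, 0.3384667932987213), 0.03053560107946396), np.float64(0.0979), array([-0.023 ,  0.0227]), np.int64(6829))
(((0.5040916204452515, 0.34233221411705017), 0.030028168112039566), np.float64(0.0979), array([-0.0044, -0.0062]), np.int64(4916))
rim [0.5344688  0.33799479 0.11884392] ((0.5348262190818787, 0.33801594376564026), 0.13051748275756836) 29745
outer [0.53464711 0.33799511 0.12911717]
```

View pics/w19.png

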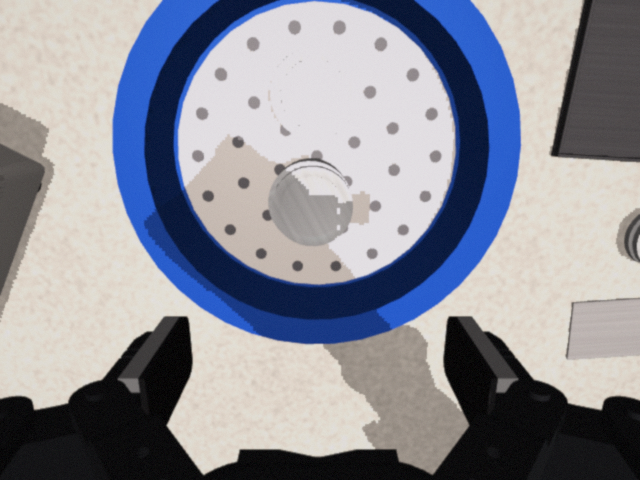

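The view shows both covered dishes upright on the plate, at about (312,203) and (313,98). I'll re-measure the nearer one with a wider window.

Run:
```python
from h import *
p,d,C=load('w19');P=cloud(d,C);x,y,z=np.moveaxis(P,-1,0)
m=((abs(z-.098)<.003)&(np.hypot(x-.536,y-.338)<.1)).astype(np.uint8)
n,l,st,ce=cv2.connectedComponentsWithStats(m)
for i in range(1,n):
    if st[i,4]>500:
        q=P[l==i]; print(st[i],q.min(0),q.max(0),circ(P,l==i),np.linalg.lstsq(np.c_[q[:,:2],np.ones(len(q))],q[:,2],rcond=None)[0])
p,d,C=load('t6');P=cloud(d,C);x,y,z=np.moveaxis(P,-1,0)
m=(abs(z-.118)<.006)&(np.hypot(x-.506,y+.338)<.05); print("knob",circ(P,m),np.median(z[m]),m.sum())
m=(abs(z-.115)<.004)&(abs(np.hypot(x-.536,y-.339)-.12)<.02);print("rim top",circ(P,m))
```

```text
[ 270   47   88   93 6337] [0.54964987 0.31156031 0.09504508] [0.60633607 0.36822964 0.10096204] ((0.5781946778297424, 0.3396395444869995), 0.028810273855924606) [0.0011585  0.00068974 0.09708914]
[ 272  166   81   80 5098] [0.4750619  0.31285651 0.09502209] [0.53173004 0.36918497 0.10074153] ((0.503120481967926, 0.3412166237831116), 0.02876570262014866) [-1.05981197e-03 -8.68682067e-05  9.85544475e-02]
knob ((0.5061454176902771, -0.3362489342689514), 0.018732881173491478) 0.11791210550494624 138
rim top ((0.5373026728630066, 0.3392525911331177), 0.13091285526752472)
```

Request:
drive_tool --commands '[0.01,0.12,0,0,0,0,0.03,0.25,0,0,0,0,0.03,0.4,0,0,0,0,0.03,0.55,0,0,0,0,0.03,0.7,0,0,0,0,0.03,0.85,0,0,0,0,0.03,0.96,0,0,0,0,0.03,1.0,0,0,0,0]'

```text
time: 46.72
ee_pos: [0.5063, -0.0645, 0.2521]
eef_rot: [3.141, 0.003, -0.005]
wrist_force: [-0.2, 0.3, 0.4]
opening: 0.0854
finger_force: 0.0
```

Request:
drive_tool --commands '[0,0.15,0,0,0,0,0,0.3,0,0,0,0,0,0.45,0,0,0,0,0,0.58,0,0,0,0,0,0.66,0,0,0,0,0,0.69,0,0,0,0,0,0.69,0.1,0,0,0,0,0.69,0.15,0,0,0,0,0.69,0.15,0,0,0,0,0.69,0.15,0,0,0]'

```text
time: 47.98
ee_pos: [0.5085, -0.336, 0.1939]
eef_rot: [-3.141, -0.001, 0.002]
wrist_force: [-0.3, -1.0, -0.3]
opening: 0.0853
finger_force: 0.0
```

Run:
```python
from h import *
s=state();e=s['ee_pos'];print(e,s['eef_rot'])
p,d,C=snap('wrist','w20');P=cloud(d,C); print(disc(P,(.506,-.337),.118,.03))
```

```text
[ 0.50854942 -0.33601163  0.19389495] [-3.14136193e+00 -1.04805418e-03  2.25368511e-03]
(((0.5057167410850525, -0.3390715718269348), 0.019144922494888306), np.float64(0.1186), array([-0.0355, -0.0029]), np.int64(3652))
```

Request:
drive_tool --commands '[-0.005,0.006,0.06,0,0,0,-0.005,0.006,0.14,0,0,0,-0.005,0.006,0.22,0,0,0,-0.005,0.006,0.255,0,0,0,-0.005,0.006,0.262,0,0,0,-0.005,0.006,0.262,0,0,0,-0.005,0.006,0.262,0,0,0]'

```text
time: 48.9
ee_pos: [0.5063, -0.3401, 0.0897]
eef_rot: [3.14, -0.002, 0.0]
wrist_force: [-0.3, 0.2, -0.5]
opening: 0.0854
finger_force: 0.0
```

Request:
drive_tool --commands '[0,0,0,0,0,0,0,0,0,0,0,0,0,0,0,0,0,0,0,0,0,0,0,0,0,0,0,0,0,0,0,0,0,0,0,0,0,0,0,0,0,0,0,0,0,0,0,0,0,0,0,0,0,0,0,0,0,0,0,0]' --hand 0.6 --force 60

```text
time: 50.15
ee_pos: [0.5057, -0.3395, 0.0891]
eef_rot: [-3.142, -0.0, 0.0]
wrist_force: [-1.7, 1.1, 4.8]
opening: 0.0364
finger_force: 60.4
```

Request:
drive_tool --commands '[0,0,-0.01,0,0,0,0,0,-0.03,0,0,0,0,0,-0.06,0,0,0,0,0,-0.12,0,0,0,0,0,-0.2,0,0,0,0,0,-0.29,0,0,0,0,0,-0.38,0,0,0,0,0,-0.46,0,0,0,0,0,-0.51,0,0,0,0,0,-0.53,0,0,0,0,-0.04,-0.53,0,0,0,0,-0.11,-0.53,0,0,0,0,-0.2,-0.53,0,0,0,0.01,-0.3,-0.53,0,0,0,0.02,-0.4,-0.53,0,0,0,0.03,-0.5,-0.53,0,0,0,0.04,-0.6,-0.53,0,0,0,0.05,-0.68,-0.53,0,0,0,0.06,-0.73,-0.53,0,0,0,0.06,-0.75,-0.53,0,0,0]'

```text
time: 52.65
ee_pos: [0.5282, -0.0368, 0.2993]
eef_rot: [-3.141, 0.003, 0.004]
wrist_force: [0.7, -0.7, -5.6]
opening: 0.0362
finger_force: 61.0
```

Request:
drive_tool --commands '[0,-0.04,0,0,0,0,0,-0.11,0,0,0,0,0,-0.2,0,0,0,0,0,-0.3,0,0,0,0,0,-0.4,0,0,0,0,0.01,-0.5,0,0,0,0,0.014,-0.6,0,0,0,0,0.014,-0.7,0,0,0,0,0.014,-0.8,0,0,0,0,0.014,-0.88,0,0,0,0,0.014,-0.93,0,0,0,0,0.014,-0.945,0,0,0,0,0.014,-0.945,0,0,0,0,0.014,-0.945,0,0,0,0]'

```text
time: 54.4
ee_pos: [0.5354, 0.3362, 0.3003]
eef_rot: [3.14, 0.0, -0.002]
wrist_force: [0.5, -0.1, -5.1]
opening: 0.0363
finger_force: 61.1
```

Request:
drive_tool --commands '[0,-0.005,0.03,0,0,0,0,-0.005,0.08,0,0,0,0,-0.005,0.13,0,0,0,0,-0.005,0.18,0,0,0,0,-0.005,0.21,0,0,0,0,-0.005,0.225,0,0,0,0,-0.005,0.225,0,0,0,0,-0.005,0.225,0,0,0,0,-0.005,0.225,0,0,0]'

```text
time: 55.52
ee_pos: [0.5353, 0.3408, 0.2113]
eef_rot: [-3.141, -0.001, 0.0]
wrist_force: [0.6, 0.0, -5.3]
opening: 0.0361
finger_force: 61.2
```

Request:
drive_tool --commands '[0,0.004,0.008,0,0,0,0,0.004,0.014,0,0,0,0,0.004,0.02,0,0,0,0,0.004,0.025,0,0,0,0,0.004,0.029,0,0,0,0,0.004,0.032,0,0,0,0,0.004,0.035,0,0,0,0,0.004,0.037,0,0,0,0,0.004,0.037,0,0,0,0,0.004,0.037,0,0,0]'

```text
time: 56.78
ee_pos: [0.535, 0.3388, 0.1958]
eef_rot: [-3.142, -0.0, 0.0]
wrist_force: [-1.1, 1.2, -4.5]
opening: 0.0367
finger_force: 61.2
```

Request:
drive_tool --commands '[0,0,0.001,0,0,0,0,0,0.002,0,0,0,0,0,0.003,0,0,0,0,0,0.004,0,0,0,0,0,0.005,0,0,0,0,0,0.005,0,0,0]'

```text
time: 57.52
ee_pos: [0.535, 0.3387, 0.1941]
eef_rot: [3.141, -0.0, 0.0]
wrist_force: [-1.4, -1.1, -1.8]
opening: 0.0365
finger_force: 61.5
```

Request:
drive_tool --commands '[0,0,0.001,0,0,0,0,0,0.002,0,0,0,0,0,0.002,0,0,0]'

```text
time: 57.9
ee_pos: [0.535, 0.3387, 0.1941]
eef_rot: [3.141, -0.0, 0.0]
wrist_force: [-2.4, -2.9, 4.9]
opening: 0.0365
finger_force: 62.3
```

Seated: z no longer falls and the load has transferred. Now to release and retreat.

Request:
drive_tool --commands '[0,0,0,0,0,0,0,0,0,0,0,0,0,0,0,0,0,0,0,0,0,0,0,0,0,0,0,0,0,0,0,0,0,0,0,0,0,0,-0.05,0,0,0,0,0,-0.12,0,0,0,0,0,-0.22,0,0,0,0,0,-0.35,0,0,0,0,0.1,-0.4,0,0,0,0,0.25,-0.4,0,0,0,0,0.4,-0.4,0,0,0,0,0.55,-0.4,0,0,0,0,0.7,-0.4,0,0,0,0,0.8,-0.4,0,0,0,0,0.8,-0.4,0,0,0]' --hand -1

```text
time: 60.02
ee_pos: [0.5347, 0.0141, 0.3529]
eef_rot: [3.14, 0.0, -0.008]
wrist_force: [0.2, 1.2, -0.4]
opening: 0.0851
finger_force: 0.0
```

Run:
```python
from h import *
s=state();print(s['ee_pos'],s['time'])
p,d,C=snap('top','t7');P=cloud(d,C);x,y,z=np.moveaxis(P,-1,0)
m=(abs(z-.222)<.006)&(np.hypot(x-.536,y-.338)<.05); print("knob",circ(P,m),np.median(z[m]),m.sum())
m=(abs(z-.123)<.012)&(abs(np.hypot(x-.536,y-.339)-.12)<.012);q=P[m];print("flange",circ(P,m),np.median(z[m]),np.linalg.lstsq(np.c_[q[:,:2],np.ones(len(q))],q[:,2],rcond=None)[0],m.sum())
p,d,C=snap('scene','s7')
```

```text
[0.53469147 0.01405997 0.35289749] 60.025
knob ((0.5365233421325684, 0.3388567566871643), 0.019330214709043503) 0.22308538756020613 164
flange ((0.536862850189209, 0.33933380246162415), 0.13065840303897858) 0.12439174318784318 [-0.00162263 -0.00196381  0.12596602] 863
```

View pics/s7.png

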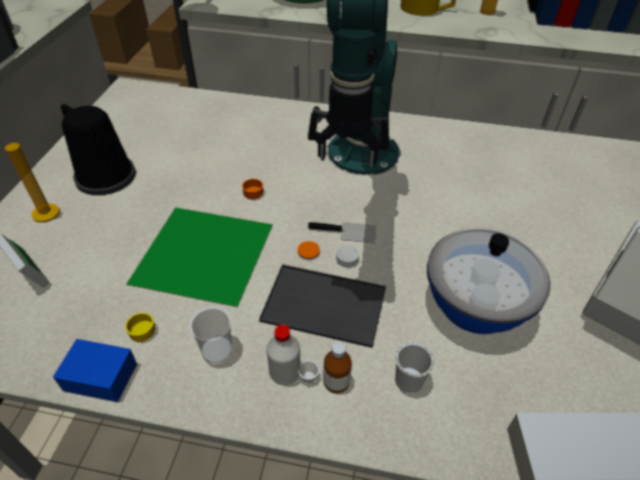

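The desiccator is closed with its lid flat (flange level, knob at (498,242)). Both covered dishes show inside at (487,270) and (485,290), the tray is empty, and the bystanders are where they were.

```bash
python3 -c "
from station import *
print(job_done())"
```

```text
the job is handed in; nothing more can be done
None
```

The job is handed in: both dishes on the tray were covered and now stand on the plate in the desiccator, its lid is back on flat, no bystander looked moved in the last picture, and it took about 60 s of the 210 s.

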